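Close and lock the battery box cover, then hold it down

TASK

Slide the open cover of the e-bike battery box along its rails until it is fully home under the head of the box, then turn the wing fastener on it a quarter turn clockwise until the wing's slot lines up with the two lock marks on the cover. Then let go of the wing, press the middle of the cover firmly down onto its frame, about 10 N, and finish while still holding it pressed, so that a colleague can drive the remaining screws; leave the other things on the bench where they are.

Things in the scene. Friction and masses are not known exactly. Their poses are not given: they have to be found in the camera images.
- housing: Battery box fixed to the bench: aluminium sides, dark cast ends, 280 long (its x) x 160 wide (y) x 100 mm high. Origin: centre of its underside. Its +x: the way the cover closes, to the cast head (x 60 to 140) with a carry handle. The cover lies on side ledges at z 84 mm, edges under two rails along x: lip undersides at z 91, tops at 95, 116 mm free between the lips, 2 mm side play each way.
- head_stop (a point): Middle of the stop inside the head, where the cover's leading edge ends (housing x 80, y 0, z 86 mm). The head overhangs it: overhang from x 61 to 80 mm, underside at z 92.5, top at z 100 mm.
- notch (a point): Middle of the open-topped notch in the end cap at the other end from the head (housing x -132, y 0, z 72 mm), 22 mm wide in y, 16 mm through. The fastener's cam passes it only while pointing along x; once past it, with the cover home, the cam can be turned behind the cap.
- cover: Loose sliding cover: plain aluminium plate 220 long (x) x 134 wide (y) x 4 mm, about 0.4 kg with its fastener, captive under the rails, axes parallel to the housing's. Origin: centre of its underside (housing z 84 mm). Fully home the origin is at housing x -30, y 0 mm; it starts pulled out towards -x by 50 to 90 mm and slides with a few newtons. Its top is flat and free but for the fastener.
- fastener (a joint): Turn of the quarter-turn fastener in the cover (rad): about 0 = unlocked, wing and cam along x; 1.57 = locked, wing across the cover (along y), in line with the two black lock marks. Grows clockwise seen from above, stops at 1.6, turns with about 0.06 N m and stays where it is left. Locks only when the cover is home.
- wing_mid (a point): Middle of the fastener's black upright wing, on its turning axis (cover x -87, y 0). Wing 40 long (the point's x), 10 thick (y), 21 mm high; its top is 25 mm above the cover's top face, this point 14.5 mm above that face (housing z 102.5 mm). Under it a flange of 32 mm diameter, 2 mm high. A thin slot line runs along the wing's top. All round it is free but for the rails 58 mm to either side.
- press_spot (a point): A point on the flat bare top of the cover near its middle (cover x 20, y 0, z 4 mm): a good place to press with closed fingertips.
- hex_driver: Bystander, to be left alone: a screwdriver. Origin at the centre of its underside.
- screw_dish: Bystander, to be left alone: a steel dish, 100 mm across and 22 mm high, holding spare screws. Origin at the centre of its underside.
- pedal: Bystander, to be left alone: a black platform pedal, 100 x 96 x 20 mm. Origin at the centre of its underside.
- cassette: Bystander, to be left alone: a stack of steel sprockets, 112 mm across and 26 mm high. Origin at the centre of its underside.
- grease_tub: Bystander, to be left alone: a jar, 72 mm across and 60 mm high. Origin at the centre of its underside.
- spray_bottle: Bystander, to be left alone: a white spray bottle, 72 mm across and 185 mm high. Origin at the centre of its underside.
- wrench: Bystander, to be left alone: a steel wrench. Origin at the centre of its underside.

How it is judged:
On the way, in this order (a step that is already met when the one before it is completed fails the run):
1. the cover is slid fully home under the head, within 5 mm of its stop (x of cover in the frame of housing above -0.035 m and z of cover in the frame of housing below 0.0875 m), for 0.2 s.
2. the fastener is turned to its lock marks, within 11 degrees (all of step 1 and value of joint fastener above 1.38 rad), for 0.2 s.
At the end, for the whole second after the job is handed in: Cover within 5 mm of its stop and down on its ledges, fastener within 11 degrees of its lock marks; the fingers, over 30 mm from the wing's axis, still press the cover: over 4 N on the cover and over 7 N of cover on box (its weight of 3 to 5 N included), at rest (all of step 2 and contact force between the fingers and cover above 4 N and contact force between cover and housing above 7 N and horizontal distance between the grasp point and wing_mid above 0.03 m and linear speed of cover below 0.02 m/s); the arm keeps its last pose, push and grip.
It fails at once if a bystander is pushed more than 30 mm (distance of any of hex_driver, screw_dish, pedal, cassette, grease_tub, spray_bottle, wrench from where it was at the start of the episode above 0.03 m).
It also fails if it takes over 48 s, if anything falls off the work surface, if the arm or the gripper's body presses on something with over 40 N, if the wrist force passes 120 N, or if a joint passes its speed limit or range.

ROBOT

A 6-joint arm with a two-finger parallel gripper is mounted at the origin on the work surface. World frame = base frame: x ahead of the robot, y to its left, z up, the work surface at z = 0. Lengths are in m, angles in rad, forces in N, time in s.
With the tool pointing down it reaches from about 0.35 to 0.875 m from the base axis. Payload 4.2 kg.
Tool frame: the origin (TCP) lies at the very end of the fingers, on their centre line; the grasp point (between the pads) lies 19 mm behind it; z points along the fingers, y is the line along which they close (so a half turn about z gives the same grasp; the last joint's range is limited). The gripper opens to 87 mm and grips with 3 to 60 N. Pads are 19 mm wide; open, the fingers measure 117 mm over their backs; the gripper's body (75 mm by 190 mm) begins 51 mm behind the grasp point.
Start: joints at [1.387, 0.385, 0.008, 0, -1.194, -0.259], TCP at [0.268, 0.565, 0.195] pointing down, gripper open.
Joint ranges: [-3.14, 3.14], [-1.21, 2.06], [-1.07, 1.41], [-3.16, 2.05], [-2.99, -0.16], [-3.1, 3.1]. Speed limits (rad/s): [2.79, 2.79, 3.14, 3.14, 3.14, 3.14].

INTERFACE

Orientations are given as a 3x3 rotation matrix whose columns are the frame's x, y, z axes.
In Python, from workcell import arm, cams, look_for, trace gives the robot as it stands.
- The arm moves only by the shell command python3 -m creep 'ROWS'. ROWS is JSON, one flat list of numbers, 7 for each row, row after row: the opening, from 0 (shut) to 1 (fully open), then the shift along the tool's x, y, z in cm, then the turn, a rotation vector about the tool's x, y, z in rad. In form: [claw, tx, ty, tz, ax, ay, az, claw, tx, ty, tz, ax, ay, az, ...]. A call has 1 to 8 rows; each row shifts and turns the commanded pose from where the row before left it, along the tool's axes as they then stand; what a row does not reach is not made up. A row lasts 1/8 s, in which the tool goes at most 62.5 mm and 10.7 degrees, less where a joint would pass 70% of its speed; a pose out of reach is approached as far as the arm can. A call is refused whole if a number of a shift passes 6.25 or a number of a turn 0.188, either way. A call with a gripper value outside its range is refused whole. The fingers move at their own pace and stop on an object; the grip force is fixed at half the most. Time passes only in rows, so rows that do not move let the fingers close. It gives the time, the measured TCP pose, the force, the opening and the grip force at its end, in the units of the state.
- arm.state(): the state, without advancing time (a new reading comes with each control period).
- cams.camera(name): name is "side" or "top" or "wrist"; returns a dict with "pixels" (480x640x3 uint8, blue, green, red), "range_z" (480x640 float32, m along the optical axis (not along the pixel's ray), 0 where there is no reading), "fx", "fy", "cx", "cy" (pixels), "T" (4x4, takes a point from camera to world coordinates). Camera axes: x right, y down, z forward; pixel columns grow to the right and rows downward; lengths in m; the calibration is good to about 2 mm. A picture is of the moment at which its call begins.
- arm.sign_off(): hands the job in; it is judged then, once.
Trained networks look in a picture, given as the dict that the camera call returned (one of the last four; its "shot" number tells which), for a name from the list of things; names that differ only in an ending like _2 or _b are one class to them, and where a whole thing is asked for, a point or a joint stands for the part that bears it (a point fixed in the world has none). Each returns a list of dicts, best first, with "conf" (0 to 1); they miss things now and then, are a little off and sometimes report something else, mostly with a low value. They report only what shows in the picture. A call takes as long as a camera call.
- look_for(picture, target): "position" ([column, row] in pixels, amid what is visible of it).
- trace(picture, target): "pixels" (480x640 bool, what is visible of it) and "position" ([column, row] in pixels, amid what is visible of it).
The state is a dict: "clock": time; "joint_positions": joint angles; "joint_vel": joint speeds; "tau": joint torques, N m; "position": TCP position; "tool_rot": TCP orientation; "contact_force": force on the tool from outside, world axes, zero at the start; "moment": the same for the moment, N m; "finger_gap": finger opening in m; "grip_force": force on a finger pad.
Only numpy, scipy, OpenCV 4.12 (cv2) and the standard library are available. Lean on these libraries where they do the work, as an engineer would, in place of code of your own. Each camera call takes 0.05 s, during which the arm holds its last target. There are 200 camera calls.

## Working session

There is one attempt and no reset: what is moved stays moved. The work goes in short steps, Python scripts to look and compute and a shell command to move; the robot and the scene stay as the last step left them, time stands still between calls to the robot, and variables do not carry over. Pictures are saved under pics/ and viewed, at most 10 in all, crops included, and the job is handed in when it is done.

```bash
mkdir -p pics
cat > h.py <<'E'
import numpy as np, cv2
from workcell import arm, cams, look_for, trace
def pts(p,mask=None):
    z=p["range_z"]; v,u=np.nonzero((z>0)&(mask if mask is not None else True))
    d=z[v,u]; c=np.stack([(u-p["cx"])/p["fx"]*d,(v-p["cy"])/p["fy"]*d,d,np.ones_like(d)])
    return (np.array(p["T"])@c)[:3].T
def px(p,uv,r=2):
    u,v=map(int,np.round(uv)); m=np.zeros((480,640),bool); m[v-r:v+r+1,u-r:u+r+1]=1
    q=pts(p,m); return np.median(q,0) if len(q) else None
E
python3 - <<'E'
from h import *
np.set_printoptions(precision=4,suppress=True)
p=cams.camera("top"); cv2.imwrite("pics/top.png",p["pixels"])
for n in ["housing","cover","wing_mid"]:
    for r in trace(p,n)[:2]:
        q=pts(p,r["pixels"]); print(n,r["conf"],r["position"],px(p,r["position"]),len(q),np.median(q,0), np.median(q[:,2]))
        z=q[:,2]; print(np.percentile(z,[5,50,95]))
        v,u=np.nonzero(r["pixels"]); print(cv2.minAreaRect(q[:,:2].astype(np.float32)))
s=arm.state(); print(s["position"],s["tool_rot"],s["clock"],s["contact_force"],p["T"])
E
```

```text
housing 0.71 [298.3, 259.2] [0.5093 0.0573 0.0597] 4080 [0.5082 0.0604 0.097 ] 0.0970209457124609
[0.0062 0.097  0.1049]
((0.535114586353302, 0.02366340160369873), (0.19950804114341736, 0.33130574226379395), 23.702123641967773)
cover 0.64 [350.4, 237.1] [ 0.5739 -0.0879  0.0888] 3382 [ 0.57   -0.0946  0.0899] 0.08990584559360049
[0.0854 0.0899 0.0948]
((0.5802246928215027, -0.0970815122127533), (0.1442662477493286, 0.24037820100784302), 18.7064266204834)
wing_mid 0.59 [381.1, 228.4] [ 0.599  -0.1713  0.1138] 101 [ 0.5989 -0.1713  0.1003] 0.10028849890827107
[0.0895 0.1003 0.1178]
((0.6009989976882935, -0.1717490553855896), (0.03349249064922333, 0.028369206935167313), 81.63300323486328)
wing_mid 0.53 [344.6, 188.8] [ 0.7239 -0.0757  0.0229] 321 [ 0.7285 -0.0756  0.024 ] 0.023962811720954047
[0.0062 0.024  0.0303]
((0.7226741313934326, -0.044589295983314514), (0.024409111589193344, 0.18551316857337952), 12.600990295410156)
[0.2676 0.5644 0.1942] [[ 0.9035 -0.4286 -0.0005]
 [-0.4286 -0.9035 -0.0012]
 [ 0.0001  0.0013 -1.    ]] 0.2 [0.1578 0.1666 0.7692] [[ 0.0278 -0.9952  0.0933  0.456 ]
 [-0.9996 -0.0282 -0.0028  0.0148]
 [ 0.0054 -0.0932 -0.9956  1.3542]
 [ 0.      0.      0.      1.    ]]
```

View pics/top.png

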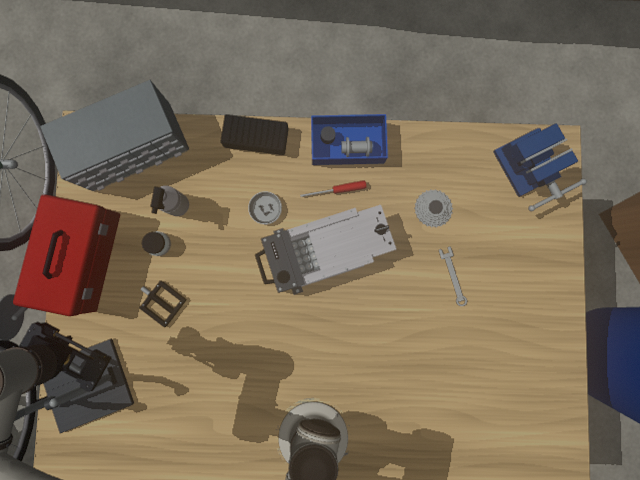

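The top view shows the box with its head at px (280,260) and the wing at (381,229). The second wing_mid hit, (345,189), is really the screwdriver. The box is clear from above, so I'm moving over it for a closer look.

```bash
python3 -m creep '[0.5,0,0,-5,0,0,0, 0.5,0,0,-5,0,0,0, 0.5,4.5,3.9,0,0,0,0, 0.5,4.5,3.9,0,0,0,0, 0.5,4.5,3.9,0,0,0,0, 0.5,4.5,3.9,0,0,0,0, 0.5,4.5,3.9,0,0,0,0, 0.5,4.5,3.9,0,0,0,0]' && python3 -m creep '[0.5,4.5,3.9,0,0,0,0, 0.5,4.5,3.9,0,0,0,0, 0.5,4.5,3.9,0,0,0,0, 0.5,4.5,3.9,0,0,0,0, 0.5,4.5,3.9,0,0,0,0, 0.5,4.5,3.9,0,0,0,0, 0.5,0,0,0,0,0,0.157, 0.5,0,0,0,0,0,0.157]' && python3 -m creep '[0.5,0,0,0,0,0,0.157, 0.5,0,0,0,0,0,0.157, 0.5,0,0,0,0,0,0.157,0.5,0,0,0,0,0,0]'
python3 - <<'E'
from h import *
np.set_printoptions(precision=4,suppress=True)
p=cams.camera("wrist"); cv2.imwrite("pics/w1.png",p["pixels"])
for n in ["housing","cover","wing_mid"]:
    for r in trace(p,n)[:1]:
        q=pts(p,r["pixels"]); print(n,r["conf"],r["position"],len(q),np.median(q,0))
        if n=="wing_mid":
            t=q[q[:,2]>0.105]; print("top",t.mean(0),cv2.minAreaRect(t[:,:2].astype(np.float32)))
        if n=="cover":
            t=q[abs(q[:,2]-.088)<.004]; print(len(t),cv2.minAreaRect(t[:,:2].astype(np.float32)))
s=arm.state(); print(s["position"],s["tool_rot"],s["joint_positions"],s["clock"])
E
```

```text
clock: 1.2
position: [0.4117, 0.2357, 0.2949]
tool_rot: [[0.904, -0.428, 0.0], [-0.428, -0.904, 0.0], [0.0, -0.0, -1.0]]
contact_force: [0.6, -0.1, -0.4]
finger_gap: 0.044
grip_force: 0.0
clock: 2.2
position: [0.5551, -0.0907, 0.2941]
tool_rot: [[0.722, -0.692, -0.001], [-0.692, -0.722, 0.0], [-0.001, 0.001, -1.0]]
contact_force: [0.1, 0.6, -0.3]
finger_gap: 0.0433
grip_force: 0.0
clock: 2.7
position: [0.555, -0.0895, 0.2946]
tool_rot: [[0.338, -0.941, -0.0], [-0.941, -0.338, 0.0], [-0.0, 0.0, -1.0]]
contact_force: [-0.3, -0.1, 0.3]
finger_gap: 0.0433
grip_force: 0.0
housing 0.64 [315.0, 305.9] 15650 [0.5089 0.0304 0.0957]
cover 0.76 [304.4, 171.6] 29653 [ 0.5706 -0.1095  0.0884]
28770 ((0.5683939456939697, -0.09119908511638641), (0.1340465098619461, 0.21965613961219788), 19.684907913208008)
wing_mid 0.69 [300.7, 91.4] 1199 [ 0.5972 -0.1734  0.0984]
top [ 0.5978 -0.1734  0.1126] ((0.597875714302063, -0.1732213795185089), (0.010084927082061768, 0.03917931765317917), 17.895931243896484)
[ 0.5551 -0.0895  0.2948] [[ 0.3378 -0.9412 -0.0001]
 [-0.9412 -0.3378  0.0001]
 [-0.0001  0.     -1.    ]] [ 0.1283  0.224   0.0273 -0.0001 -1.3742  0.2163] 2.9
```

View pics/w1.png

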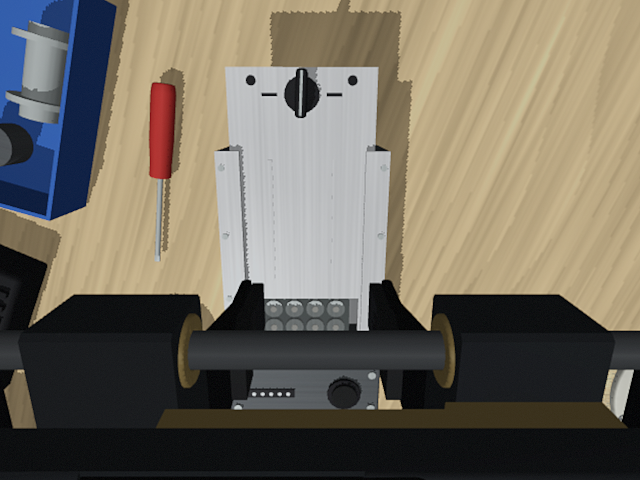

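The wrist view shows the cover from px (226,68) to about (370,298), the wing at (301,92) along the cover's axis and the lock marks on either side. The tool x axis already lines up with the cover. Next I go to the wing, descend and grip it.

```bash
python3 -m creep '[0.5,4.7,-0.6,0,0,0,0, 0.5,4.6,-0.6,0,0,0,0, 0.5,0,0,5,0,0,0, 0.5,0,0,5,0,0,0, 0.5,0,0,5,0,0,0, 0.5,0,0,3,0,0,0, 0.5,0,0,2,0,0,0, 0.5,0,0,0,0,0,0]' && python3 -m creep '[0,0,0,0,0,0,0, 0,0,0,0,0,0,0, 0,0,0,0,0,0,0, 0,0,0,0,0,0,0]'
```

```text
clock: 3.9
position: [0.5965, -0.1729, 0.093]
tool_rot: [[0.337, -0.942, -0.004], [-0.942, -0.337, 0.0], [-0.002, 0.004, -1.0]]
contact_force: [0.5, -0.3, 0.7]
finger_gap: 0.0434
grip_force: 0.0
clock: 4.4
position: [0.5979, -0.1731, 0.0954]
tool_rot: [[0.336, -0.942, 0.001], [-0.942, -0.336, -0.0], [0.0, -0.001, -1.0]]
contact_force: [-0.4, 0.3, -0.3]
finger_gap: 0.0115
grip_force: 0.0
```

```bash
python3 -m creep '[0,0,0,0,0,0,0, 0,0,0,0,0,0,0, 0,-0.5,0,0,0,0,0, 0,-1,0,0,0,0,0, 0,-1,0,0,0,0,0, 0,-1,0,0,0,0,0, 0,-0.5,0,0,0,0,0, 0,0,0,0,0,0,0]'
```

```text
clock: 5.4
position: [0.5843, -0.1349, 0.095]
tool_rot: [[0.337, -0.941, 0.0], [-0.941, -0.337, -0.0], [0.0, -0.0, -1.0]]
contact_force: [0.6, -0.6, 0.2]
finger_gap: 0.0002
grip_force: 0.0
```

Run:
```python
from h import *
np.set_printoptions(precision=4,suppress=True)
p=cams.camera("side"); w=cams.camera("wrist")
for q in(p,w): print(look_for(q,"wing_mid")[:2])
im=np.hstack([p["pixels"],w["pixels"]]); cv2.imwrite("pics/m.png",cv2.resize(im,(800,300)))
s=arm.state(); print(s["finger_gap"],s["grip_force"])
for r in trace(w,"wing_mid")[:1]:
    t=pts(w,r["pixels"]);t=t[t[:,2]>.105]; print(len(t),np.median(t,0))
```

```text
[{'position': [385.0, 280.1], 'conf': 0.45}]
[{'position': [315.9, 194.4], 'conf': 0.85}]
7.410021756064741e-05 0.0
2185 [ 0.5988 -0.1749  0.113 ]
```

View pics/m.png

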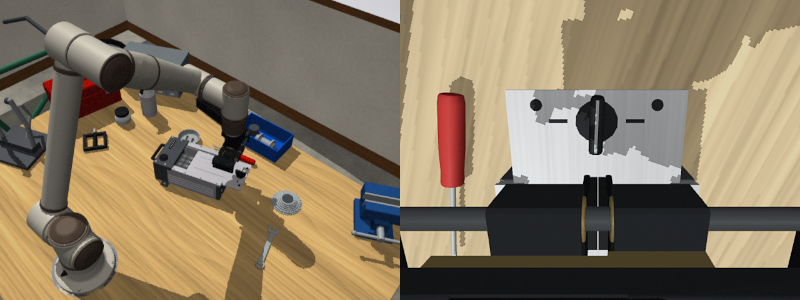

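The wing stayed where it was: the slide began before the grip force had built up. I'm going back to grip it again and check the force first.

```bash
python3 -m creep '[0.4,0,0,0,0,0,0, 0.4,0,0,0,0,0,0, 0.4,0,0,0,0,0,0, 0.4,0,0,0,0,0,0, 0.4,2,0,0,0,0,0, 0.4,2.1,0,0,0,0,0, 0.4,0,0,0,0,0,0]' && python3 -m creep '[0,0,0,0,0,0,0, 0,0,0,0,0,0,0, 0,0,0,0,0,0,0, 0,0,0,0,0,0,0, 0,0,0,0,0,0,0, 0,0,0,0,0,0,0]'
```

```text
clock: 6.52
position: [0.5986, -0.1761, 0.0945]
tool_rot: [[0.334, -0.943, 0.0], [-0.943, -0.334, -0.0], [0.0, 0.0, -1.0]]
contact_force: [-0.4, -0.2, -0.3]
finger_gap: 0.0347
grip_force: 0.0
clock: 7.28
position: [0.5981, -0.1739, 0.0949]
tool_rot: [[0.336, -0.942, 0.0], [-0.942, -0.336, 0.0], [0.0, -0.0, -1.0]]
contact_force: [-0.6, 0.1, -0.6]
finger_gap: 0.0004
grip_force: 0.0
```

Run:
```python
from h import *
np.set_printoptions(precision=4,suppress=True)
w=cams.camera("wrist"); p=cams.camera("side")
c=p["pixels"][180:340,300:460]
cv2.imwrite("pics/m2.png",np.hstack([cv2.resize(w["pixels"],(480,360)),cv2.resize(c,(320,320))[:320] if 0 else cv2.resize(c,(320,360))]))
for r in trace(w,"wing_mid")[:2]:
    t=pts(w,r["pixels"]); print(r["conf"],r["position"],len(t),t.min(0),t.max(0),np.median(t,0))
for r in trace(w,"cover")[:1]:
    t=pts(w,r["pixels"]); print(np.median(t,0))
    t=t[abs(t[:,2]-.088)<.004]; print(cv2.minAreaRect(t[:,:2].astype(np.float32)))
```

```text
0.75 [314.6, 266.5] 2216 [ 0.5823 -0.1933  0.0874] [ 0.6142 -0.1586  0.1465] [ 0.603  -0.1817  0.0968]
[ 0.6029 -0.1819  0.0885]
((0.588764488697052, -0.14698413014411926), (0.13468287885189056, 0.1029268354177475), 19.70693588256836)
```

View pics/m2.png

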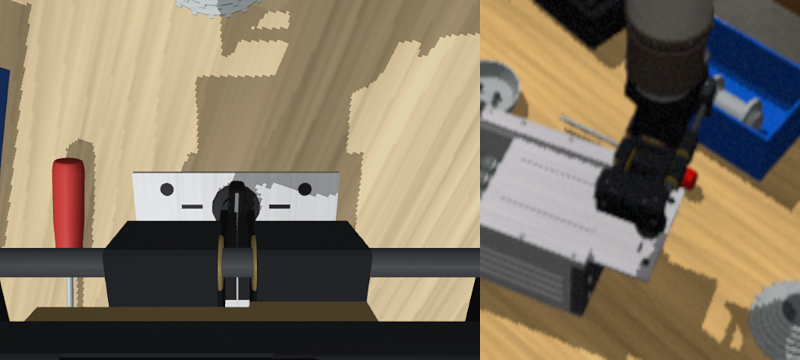

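Run:
```python
from h import *
np.set_printoptions(precision=4,suppress=True,linewidth=200)
s=arm.state(); print(s["position"],s["finger_gap"],s["grip_force"],s["contact_force"])
R=np.array(s["tool_rot"]);o=np.array(s["position"])
for n in("wrist","side"):
    p=cams.camera(n); q=(pts(p)-o)@R*1000
    m=(abs(q[:,0])<50)&(abs(q[:,1])<35)&(q[:,2]>-80)
    q=q[m]; print(n,len(q))
    for x in range(-48,50,4):
        row=[]
        for y in range(-32,36,4):
            k=q[(abs(q[:,0]-x)<2)&(abs(q[:,1]-y)<2)]
            row.append(int(-np.median(k[:,2])) if len(k) else -99)
        print(x,row)
p=cams.camera("wrist"); cv2.imwrite("pics/c3.png",cv2.resize(p["pixels"][220:440,220:420],(600,600)))
```

```text
[ 0.5981 -0.174   0.0949] 0.0005865221935237685 0.0 [ 0.2694  0.198  -0.2964]
wrist 19124
-48 [-99, -99, -99, -99, -99, -99, -99, -99, -99, -99, -99, -99, -99, -99, -99, -99, -99]
-44 [-99, -99, -99, -99, -99, -99, -99, -99, -99, -99, -99, -99, -99, -99, -99, -99, -99]
-40 [-99, -99, -99, -99, -99, -99, -99, -99, -99, -99, -99, -99, -99, -99, -99, -99, -99]
-36 [-99, -99, -99, -99, -99, -99, -99, -99, -99, -99, -99, -99, -99, -99, -99, -99, -99]
-32 [-99, -99, -99, -99, -99, -99, -99, -99, -99, -99, -99, -99, -99, -99, -99, -99, -99]
-28 [-99, -99, -99, -99, -99, -99, -99, -99, -99, -99, -99, -99, -99, -99, -99, -99, -99]
-24 [-99, -99, -99, -99, -99, -99, -99, -99, -99, -99, -99, -99, -99, -99, -99, -99, -99]
-20 [-99, -99, -99, -99, -99, -99, -99, -99, -99, -99, -99, -99, -99, -99, -99, -99, -99]
-16 [-99, -99, -99, -99, -99, -99, -99, -99, 18, -99, -99, -99, -99, -99, -99, -99, -99]
-12 [-6, -6, -6, -6, -6, -99, -99, 76, 18, 76, -99, -6, -6, -6, -6, -6, -6]
-8 [-6, -6, -6, -6, -6, -3, -99, 77, 77, 77, -99, -3, -6, -6, -6, -6, -6]
-4 [-6, -6, -6, -6, -4, -3, -99, 77, 77, 77, -99, -
[... 2571 characters left out ...]
 -8, -95, -50, -9, -95, -9, -96, -8, -47, -92, -11, -93, -50, -95, -52, -7]
24 [-96, -93, -96, -94, -94, -97, -96, -94, -95, -94, -100, -93, -98, -96, -94, -97, -99]
28 [-96, -96, -94, -94, -93, -92, -91, -94, -95, -95, -95, -92, -97, -97, -96, -96, -97]
32 [-95, -97, -99, -95, -93, -94, -93, -92, -93, -96, -96, -91, -92, -93, -98, -97, -96]
36 [-96, -95, -96, -94, -96, -95, -91, -95, -96, -96, -95, -95, -96, -97, -96, -94, -95]
40 [-94, -96, -97, -97, -95, -96, -95, -93, -97, -94, -94, -97, -96, -96, -92, -96, -93]
44 [-98, -92, -97, -97, -94, -91, -95, -94, -95, -91, -96, -97, -98, -98, -100, -94, -94]
48 [-89, -99, -88, -95, -99, -97, -93, -94, -95, -96, -95, -96, -96, -93, -94, -94, -93]
```

View pics/c3.png

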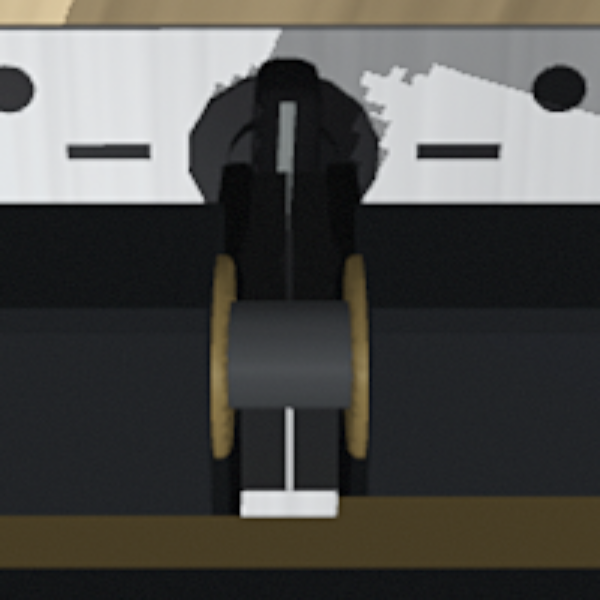

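Run:
```python
from h import *
np.set_printoptions(precision=1,suppress=True,linewidth=200)
s=arm.state()
R=np.array(s["tool_rot"]);o=np.array(s["position"])
p=cams.camera("wrist")
print("cam in tool mm",(np.array(p["T"])[:3,3]-o)@R*1000)
for u in(298,316,334):
    for v in range(256,330,4):
        q=px(p,(u,v),0); print(u,v,None if q is None else (q-o)@R*1000, p["pixels"][v,u])
```

```text
cam in tool mm [  76.1    0.1 -190.2]
298 256 [10.8 -8.3  1.9] [47 45 44]
298 260 [ 8.9 -8.3  1.3] [50 48 47]
298 264 [ 6.2 -8.4  3.1] [49 47 46]
298 268 [ 4.5 -8.4  2.1] [51 49 48]
298 272 [ 3.5 -8.3 -0.6] [27 25 24]
298 276 [ 2.5 -8.2 -3.4] [52 49 49]
298 280 [ 11.   -7.1 -29.3] [12 10 12]
298 284 [ 11.   -6.9 -33.5] [10  9  8]
298 288 [ 10.8  -6.8 -37. ] [12 13  9]
298 292 [ 10.6  -6.6 -40.5] [12 11 11]
298 296 [ 10.4  -6.5 -43.7] [9 8 9]
298 300 [ 10.8  -6.3 -48.2] [10 10  9]
298 304 [ 10.3  -6.2 -50.5] [9 8 8]
298 308 [ 10.9  -6.  -55.1] [14 11 11]
298 312 [ 11.2  -5.9 -58.8] [6 6 4]
298 316 [ 11.4  -5.8 -62.2] [12 13 13]
298 320 [  32.5   -3.8 -105.8] [19 29 34]
298 324 [  31.5   -3.8 -105.8] [28 43 51]
298 328 [  30.5   -3.8 -105.7] [25 42 51]
316 256 [ 17.7   0.3 -18.5] [13 12 13]
316 260 [ 16.1   0.3 -19.1] [132 131 126]
316 264 [ 14.2   0.3 -19. ] [133 133 127]
316 268 [ 12.1   0.3 -18.1] [134 134 128]
316 272 [ 10.1   0.3 -17.7] [134 135 130]
316 276 [  8.4   0.3 -18.2] [136 137 131]
316 280 [  7.    0.3 -19.4] [124 125 120]
316 284 [  5.1   0.3 -19.4] [83 83 79]
316 288 [
[... 418 characters left out ...]
]
334 256 [10.5  9.   2.7] [23 21 21]
334 260 [8.7 9.  2. ] [26 25 24]
334 264 [6.2 9.1 3.2] [27 24 23]
334 268 [4.2 9.1 3. ] [24 23 24]
334 272 [2.  9.1 3.3] [22 20 20]
334 276 [0.  9.2 3.1] [25 24 23]
334 280 [ 11.1   7.6 -29.5] [15 14 13]
334 284 [ 11.2   7.5 -34. ] [8 4 3]
334 288 [ 10.9   7.3 -37.4] [9 7 7]
334 292 [ 10.9   7.2 -41.3] [9 8 7]
334 296 [ 11.3   7.  -45.7] [11 11 10]
334 300 [ 11.1   6.8 -48.8] [ 8 10  9]
334 304 [ 10.6   6.7 -51.2] [12 11 12]
334 308 [ 11.1   6.5 -55.5] [11 11 12]
334 312 [ 10.9   6.4 -58.2] [13 11 12]
334 316 [ 10.8   6.3 -61. ] [ 9 10  9]
334 320 [ 11.1   6.2 -64.4] [15 20 24]
334 324 [ 11.    6.1 -67. ] [19 32 37]
334 328 [ 10.4   6.  -68.5] [21 34 40]
```

The depth shows the real fingertips about 28 mm above the reported TCP, so the fingers closed over the wing's top. I'll open and go lower, watching the force.

```bash
python3 -m creep '[0.4,0,0,0,0,0,0, 0.4,0,0,0,0,0,0, 0.4,0,0,0,0,0,0, 0.4,0,0,0,0,0,0, 0.4,0,0,1,0,0,0, 0.4,0,0,0.8,0,0,0, 0.4,0,0,0.5,0,0,0, 0.4,0,0,0,0,0,0]'
python3 - <<'E'
from h import *
np.set_printoptions(precision=1,suppress=True,linewidth=200)
s=arm.state(); print(np.array(s["contact_force"]),np.array(s["position"])*1000)
R=np.array(s["tool_rot"]);o=np.array(s["position"])
p=cams.camera("wrist"); q=(pts(p)-o)@R*1000
cv2.imwrite("pics/w5.png",p["pixels"][160:460,120:520])
for a,b in((8,45),(-45,-8)):
    k=q[(q[:,1]>a)&(q[:,1]<b)&(abs(q[:,0])<14)&(q[:,2]<12)]; print(np.percentile(k[:,2],[90,95,99,100]),k[np.argsort(k[:,2])[-5:]])
E
```

```text
clock: 8.68
position: [0.5977, -0.174, 0.071]
tool_rot: [[0.336, -0.942, -0.001], [-0.942, -0.336, 0.0], [-0.001, 0.001, -1.0]]
contact_force: [0.0, -0.8, -0.3]
finger_gap: 0.0347
grip_force: 0.0
[ 0.  -0.8 -0.3] [ 597.7 -174.    71. ]
[-16.9 -16.7 -16.2 -15.5] [[  7.4  13.6 -15.7]
 [ -5.7  15.2 -15.6]
 [ -2.8  18.3 -15.6]
 [  0.6  33.9 -15.6]
 [  5.9  30.5 -15.5]]
[-17.  -16.7 -16.2 -15.3] [[ -6.3 -33.6 -15.4]
 [ -8.7 -41.9 -15.4]
 [ 12.4 -27.4 -15.4]
 [  1.5 -33.2 -15.3]
 [  7.2 -19.6 -15.3]]
```

View pics/w5.png

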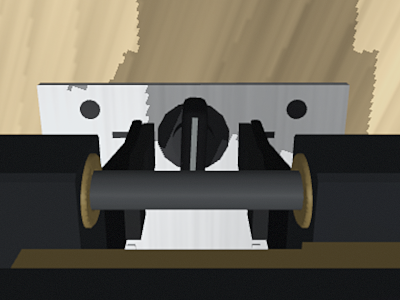

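The fingers now straddle the wing, at crop px (140,125) and (255,125) with the wing at (195,130), and nothing is touching. I'll close and check the grip.

```bash
python3 -m creep '[0,0,0,0,0,0,0, 0,0,0,0,0,0,0, 0,0,0,0,0,0,0, 0,0,0,0,0,0,0, 0,0,0,0,0,0,0, 0,0,0,0,0,0,0]'
```

```text
clock: 9.48
position: [0.5984, -0.174, 0.0721]
tool_rot: [[0.336, -0.942, 0.001], [-0.942, -0.336, -0.0], [0.0, -0.001, -1.0]]
contact_force: [1.0, 1.4, 0.4]
finger_gap: 0.0095
grip_force: 29.8
```

Gripped at 9.5 mm with 29.8 N. Now I slide.

```bash
python3 -m creep '[0,-0.5,0,0,0,0,0, 0,-1,0,0,0,0,0, 0,-1,0,0,0,0,0, 0,-1,0,0,0,0,0, 0,-1,0,0,0,0,0]' ; python3 -m creep '[0,-0.5,0,0,0,0,0,0,0,0,0,0,0,0]'
```

```text
clock: 10.1
position: [0.5827, -0.1309, 0.072]
tool_rot: [[0.337, -0.942, 0.0], [-0.942, -0.337, -0.0], [0.0, -0.0, -1.0]]
contact_force: [1.2, -3.4, 1.3]
finger_gap: 0.0097
grip_force: 29.8
clock: 10.35
position: [0.5809, -0.1258, 0.072]
tool_rot: [[0.337, -0.942, -0.0], [-0.942, -0.337, 0.001], [-0.001, 0.0, -1.0]]
contact_force: [-0.9, 1.3, 4.0]
finger_gap: 0.0095
grip_force: 29.8
```

```bash
python3 -m creep '[0,-0.4,0,0,0,0,0, 0,-0.4,0,0,0,0,0, 0,-0.3,0,0,0,0,0]' ; python3 -m creep '[0,-0.3,0,0,0,0,0]';python3 -m creep '[0,-0.3,0,0,0,0,0]'
```

```text
clock: 10.72
position: [0.5778, -0.1167, 0.072]
tool_rot: [[0.336, -0.942, 0.001], [-0.942, -0.336, -0.0], [0.001, -0.0, -1.0]]
contact_force: [1.5, -4.0, 2.9]
finger_gap: 0.0095
grip_force: 29.8
clock: 10.85
position: [0.5767, -0.1138, 0.072]
tool_rot: [[0.336, -0.942, 0.001], [-0.942, -0.336, -0.0], [0.0, -0.0, -1.0]]
contact_force: [1.1, -3.8, 2.4]
finger_gap: 0.01
grip_force: 29.8
clock: 10.98
position: [0.5757, -0.1109, 0.072]
tool_rot: [[0.336, -0.942, 0.001], [-0.942, -0.336, -0.0], [0.0, -0.0, -1.0]]
contact_force: [1.9, -3.8, 2.3]
finger_gap: 0.0094
grip_force: 29.8
```

```bash
for i in 1 2 3 4 5 6; do :; done; python3 -m creep '[0,-0.3,0,0,0,0,0]'|grep -E 'pos|contact'; python3 -m creep '[0,-0.3,0,0,0,0,0]'|grep -E 'pos|contact';python3 -m creep '[0,-0.3,0,0,0,0,0]'|grep -E 'pos|contact'
```

```text
position: [0.5747, -0.108, 0.072]
contact_force: [1.6, -3.9, 3.3]
position: [0.5744, -0.1056, 0.0721]
contact_force: [8.0, -9.6, -2.1]
position: [0.5746, -0.1052, 0.0725]
contact_force: [7.5, -21.0, -0.6]
```

The cover stopped after 73 mm with 21 N, which fits the end stop. I relax the push slightly and turn clockwise.

```bash
python3 -m creep '[0,0.2,0,0,0,0,0, 0,0,0,0,0,0,0, 0,0,0,0,0,0,0.1, 0,0,0,0,0,0,0.15]'; python3 -m creep '[0,0,0,0,0,0,0.17, 0,0,0,0,0,0,0.17]'
```

```text
clock: 11.85
position: [0.5745, -0.1055, 0.072]
tool_rot: [[0.089, -0.996, 0.003], [-0.996, -0.089, -0.002], [0.002, -0.002, -1.0]]
contact_force: [4.1, -9.6, 0.8]
finger_gap: 0.0092
grip_force: 30.0
clock: 12.1
position: [0.5744, -0.1055, 0.072]
tool_rot: [[-0.249, -0.968, 0.002], [-0.968, 0.249, -0.002], [0.001, -0.003, -1.0]]
contact_force: [3.9, -9.3, 0.5]
finger_gap: 0.0095
grip_force: 30.0
```

```bash
python3 -m creep '[0,0,0,0,0,0,0.17, 0,0,0,0,0,0,0.17, 0,0,0,0,0,0,0.17, 0,0,0,0,0,0,0.17, 0,0,0,0,0,0,0.17, 0,0,0,0,0,0,0.13, 0,0,0,0,0,0,0, 0,0,0,0,0,0,0]'; python3 -c "
from workcell import arm; print(arm.state()['moment'])"
```

```text
clock: 13.1
position: [0.5742, -0.1053, 0.0721]
tool_rot: [[-0.942, -0.337, 0.002], [-0.337, 0.942, -0.001], [-0.002, -0.002, -1.0]]
contact_force: [4.1, -9.9, 1.4]
finger_gap: 0.0097
grip_force: 29.9
[-2.42926888 -1.23261728 -0.09144163]
```

Turned a full 90°. I release and lift, turn back so the gripper body stays clear of the head, then check.

```bash
python3 -m creep '[0.4,0,0,0,0,0,0, 0.4,0,0,0,0,0,0, 0.4,0,0,0,0,0,0, 0.4,0,0,0,0,0,0, 0.4,0,0,-2,0,0,0, 0.4,0,0,-4,0,0,0, 0.4,0,0,-4,0,0,0]'; python3 -m creep '[0,0,5,0,0,0,0, 0,0,5.7,0,0,0,0, 0,0,0,0,0,0,-0.18, 0,0,0,0,0,0,-0.18, 0,0,0,0,0,0,-0.18, 0,0,0,0,0,0,-0.18, 0,0,0,0,0,0,-0.18, 0,0,0,0,0,0,-0.18]'; python3 -m creep '[0,0,0,0,0,0,-0.18, 0,0,0,0,0,0,-0.18,0,0,0,0,0,0,-0.13,0,0,0,0,0,0,0]'
python3 - <<'E'
from h import *
np.set_printoptions(precision=4,suppress=True)
p=cams.camera("wrist"); cv2.imwrite("pics/w6.png",p["pixels"])
s=arm.state();R=np.array(s["tool_rot"]);o=np.array(s["position"])
for n in("wing_mid","cover"):
  for r in trace(p,n)[:1]:
    q=pts(p,r["pixels"]);print(n,r["conf"],np.median(q,0))
    t=q[q[:,2]>.106]
    if n=="wing_mid": print(cv2.minAreaRect(t[:,:2].astype(np.float32)))
q=(pts(p)-o)@R*1000
k=q[(abs(q[:,0]-10)<3)&(abs(q[:,1])<12)&(q[:,2]<5)]; print("tip z below",np.percentile(k[:,2],[95,99,100]))
c=q[(abs(q[:,0]-45)<10)&(abs(q[:,1])<20)]; print("cover z tool",np.median(c[:,2]))
E
```

```text
clock: 13.98
position: [0.5727, -0.1041, 0.1725]
tool_rot: [[-0.941, -0.337, -0.001], [-0.337, 0.941, 0.0], [0.001, 0.001, -1.0]]
contact_force: [-0.7, 0.1, 0.2]
finger_gap: 0.0349
grip_force: 0.0
clock: 14.98
position: [0.5367, -0.0034, 0.1717]
tool_rot: [[-0.141, -0.99, -0.001], [-0.99, 0.141, 0.0], [-0.0, 0.001, -1.0]]
contact_force: [-0.3, -0.4, -0.9]
finger_gap: 0.0005
grip_force: 0.0
clock: 15.48
position: [0.5368, -0.0034, 0.1717]
tool_rot: [[0.335, -0.942, -0.001], [-0.942, -0.335, 0.0], [-0.0, 0.0, -1.0]]
contact_force: [-0.7, -0.1, -0.9]
finger_gap: 0.0004
grip_force: 0.0
wing_mid 0.7 [ 0.5735 -0.1037  0.1093]
((0.5737075805664062, -0.10514649003744125), (0.03978888317942619, 0.01023013610392809), 18.26811981201172)
cover 0.7 [ 0.5548 -0.056   0.0884]
tip z below [-30.7742 -28.5116 -27.0262]
cover z tool -113.9187680368532
```

View pics/w6.png

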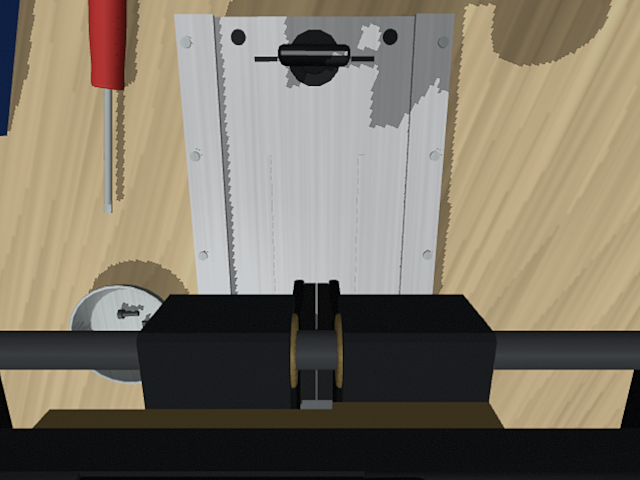

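The wing at px (314,55) is in line with the lock marks, and the cover sits flush with the rail ends. Now the press: about 11 cm down, with the last part in small steps.

```bash
python3 -m creep '[0,0,0,4,0,0,0, 0,0,0,4,0,0,0, 0,0,0,2,0,0,0, 0,0,0,0.5,0,0,0, 0,0,0,0,0,0,0]'|grep -E 'pos|contact'; python3 -m creep '[0,0,0,0.3,0,0,0,0,0,0,0,0,0,0]'|grep -E 'pos|contact';python3 -m creep '[0,0,0,0.2,0,0,0,0,0,0,0,0,0,0]'|grep -E 'pos|contact'
```

```text
position: [0.5376, -0.0035, 0.0673]
contact_force: [0.8, 0.0, 0.7]
position: [0.5374, -0.0035, 0.0645]
contact_force: [0.4, 0.5, 0.8]
position: [0.537, -0.0036, 0.0619]
contact_force: [-0.1, -0.9, 0.3]
```

```bash
python3 -m creep '[0,0,0,0.15,0,0,0,0,0,0,0,0,0,0]'|grep -E 'pos|contact';python3 -m creep '[0,0,0,0.1,0,0,0,0,0,0,0,0,0,0]'|grep -E 'pos|contact'
```

```text
position: [0.5373, -0.0036, 0.0607]
contact_force: [-1.1, 0.6, 3.8]
position: [0.5373, -0.0036, 0.0607]
contact_force: [-3.5, 1.4, 9.4]
```

```bash
python3 -m creep '[0,0,0,0.04,0,0,0,0,0,0,0,0,0,0,0,0,0,0,0,0,0]'|grep -E 'clock|pos|contact'
python3 - <<'E'
from h import *
p=cams.camera("wrist")
for r in trace(p,"wing_mid")[:1]:
    q=pts(p,r["pixels"]); t=q[q[:,2]>.106]; print(r["conf"],cv2.minAreaRect(t[:,:2].astype(np.float32)))
s=arm.state();print(s["contact_force"],s["joint_vel"])
E
```

```text
clock: 17.62
position: [0.5373, -0.0036, 0.0607]
contact_force: [-3.7, 2.2, 11.1]
0.63 ((0.5733331441879272, -0.10293051600456238), (0.03957723081111908, 0.005773668643087149), 19.461368560791016)
[-3.67831093  1.38423377 11.82770227] [-1.31896202e-03 -6.32964684e-04  7.85932582e-04 -8.60542544e-04
 -2.87725050e-04  1.27955890e-05]
```

Pressing steadily at about 11 N with the wing still locked, so I'm handing in.

```bash
python3 -c "
from workcell import arm; print(arm.sign_off())"
```

```text
the job is handed in; nothing more can be done
None
```

I slid the cover home against its stop, turned the wing a quarter turn to its lock marks, and handed in with the closed fingers pressing the middle of the cover at about 11 N; no verdict came back.

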